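Clamp a casting to its set preload in the spring jig

ROBOT

A 7-joint arm with a two-finger parallel gripper is mounted at the origin on a cart in front of the work surface, level with it; the furniture and walls round the work are solid. World frame = base frame: x ahead of the robot, y to its left, z up, the work surface at z = 0. Lengths are in mm, angles in rad, forces in N, time in s.
With the tool pointing down it reaches from about 400 to 850 mm from the base axis. Payload 4.5 kg.
Tool frame: the origin (TCP) lies at the very end of the fingers, on their centre line; the grasp point (between the pads) lies env.pinch_z behind it (env.pinch_z is the distance from the TCP to the grasp point, in mm); y points along the fingers, z is the direction in which the jaws open and shut, and the axes are right-handed (so a half turn about y gives the same grasp; the last joint's range is limited). The gripper opens to 85 mm and grips with 20 to 120 N. Pads are 22 mm wide; open, the fingers measure 114 mm over their backs; the gripper's body (76 mm by 85 mm) begins 54 mm behind the grasp point. The pads swing forward as they close: fully open they stand 13 mm farther back than shut.
Start: joints at [1.243, 0.689, -0.195, 1.565, 0.157, 0.902, -0.215], TCP at [221.254, -584.552, 231.317] pointing down, gripper open.
Joint ranges: [-3.01, 3.01], [-0.46, 2.08], [-1.47, 1.51], [0.13, 2.56], [-1, 4.14], [0.04, 2.09], [-2.66, 2.66]. Speed limits (rad/s): [2.57, 2.57, 3.14, 3.14, 3.14, 3.14, 3.14].

INTERFACE

Orientations are given as a unit quaternion [w, x, y, z].
In Python, from plant import env gives the robot as it stands.
- The arm moves only by the tool move_arm, never from a script. Its argument "steps" is a list of rows, each an object of numbers: "x", "y", "z": the shift along the world's x, y, z in cm; "ax", "ay", "az": the turn, a rotation vector about the world's x, y, z in rad. A call has 1 to 10 rows; each row is the pose to reach, as a shift and turn from the pose commanded when the call began; what a row does not reach only later rows make up. A row lasts 1/8 s, in which the tool goes at most 62.5 mm and 10.7 degrees, less where a joint would pass 70% of its speed; a pose out of reach is approached as far as the arm can. A call with a gripper value outside its range is refused whole. "gripper" is the closure, from -1 (fully open) to 1 (shut), so that 0 is half open, set as the call begins (left out, the last holds). The fingers move at their own pace and stop on an object; "grip_force" is the grip in N (left out, the last holds). Time passes only in rows, so rows that repeat a pose let the fingers close. It gives the time, the measured TCP pose, the force and the opening at its end, in the units of the state.
- env.get_obs(): the state, without advancing time (a new reading comes with each control period).
- env.capture(name): name is "scene" or "top" or "wrist"; returns a dict with "image" (420x560x3 uint8, red, green, blue), "fx", "fy", "cx", "cy" (pixels), "R" (3x3) and "t" (3): a world point X has camera coordinates R X + t. Camera axes: x right, y down, z forward; pixel columns grow to the right and rows downward; lengths in mm; the calibration is good to about 2 mm. A picture is of the moment at which its call begins. There is no depth.
- env.hand_in(): hands the job in, once; it reports no verdict.
Trained networks look in the newest picture that a camera, given by its name, has taken for a name from the list of things; names that differ only in an ending like _2 or _b are one class to them, and where a whole thing is asked for, a point or a joint stands for the part that bears it (a point fixed in the world has none). Each returns a list of dicts, best first, with "p" (0 to 1); they miss things now and then, are a little off and sometimes report something else, mostly with a low value. They report only what shows in the picture. A call takes as long as a camera call. They do not tell look-alikes from the thing itself.
- env.masks_of(camera, name): "region" (420x560 bool, what is visible of it) and "extent" ([left, top, right, bottom] in pixels, round what is visible of it).
- env.place_of(camera, name): "centre" ([column, row] in pixels: a listed point, or the origin of a listed thing).
The state is a dict: "t": time; "qpos": joint angles; "qvel": joint speeds; "joint_torque": joint torques, N m; "ee_pos": TCP position; "tcp_rot": TCP orientation; "wrist_force": force on the tool from outside, world axes, zero at the start; "wrist_torque": the same for the moment, N m; "grip_width": finger opening in mm.
Only numpy, scipy, OpenCV 4.12 (cv2) and the standard library are available. Lean on these libraries where they do the work, as an engineer would, in place of code of your own. Each camera call takes 0.05 s, during which the arm holds its last target. There are 200 camera calls.

TASK

Lay the plain rectangular casting into the nest of the spring jig, flat on its seat between the jaw and the sprung anvil, and let go of it. Then turn the jig's bar knob clockwise until the spring gauge's needle points at the little marker tab on the rim of the gauge, without running well past it, and let go of the knob. Set the casting down gently, do not shift the marker, and leave the other castings and blocks where they are.

Things in the scene. Friction and masses are not known exactly. Their poses are not given: they have to be found in the camera images.
- casting: plain rectangular cast aluminium housing half to clamp, like an open tray: 60 (its x) x 110 (its y) x 28 mm high, smooth upright outer walls 26 mm high all round, 6 mm thick, about 140 g. Origin: centre of its underside. Grip it across its 60 mm sides at the middle of its length
- nest_seat (a point): centre of the jig's seat, 25 mm above the work surface; x across the jig, y along it from the knob end to the gauge end, z up. The casting goes here, its y along this y (either way round), its origin on this point. The anvil's face stands 58 mm from here towards +y, the jaw's face starts 57 to 68 mm away towards -y; both are 46 mm wide and end 25 mm above the seat
- nest: fixed seat, 44 mm wide, with four corner guides; origin and axes as nest_seat. The guides are 16 mm long in y, centred at y = +-43 mm; their inner faces lie at x = +-31.7 mm (1.7 mm clearance a side), and bevelled tops open outward up to 11 mm above the seat. Between the guides the fingers have free room down to the base plate
- jig: whole jig, bolted down, base plate 100 x 330 x 10 mm; origin: centre of its underside, axes as nest_seat. Knob axis at y = -122 mm, gauge axis at y = +118 mm
- jaw: steel jaw that the knob drives towards the anvil; origin on its face, 1 mm above seat height. It sits on the drive with 0 to 6 mm of free end play (how much is not shown), which is taken up only under load
- knob_grip (a point): middle of the black bar knob, on its upright axis, 90 mm above the work surface. Bar 46 mm long (this x), 14 mm thick (this y), z from -14 to +12 mm here, over a disc of 42 mm diameter; within 90 mm all else is lower than 67 mm. Clockwise from above moves the jaw 6 mm per rad to the anvil; about 4.6 rad in all, so regrasp. It stays where left (friction about 0.13 N m)
- needle (a joint): angle of the gauge needle, rad: 0 with the anvil's spring at rest, growing clockwise from above as the casting pushes the anvil back, 0.15 rad per mm, spring 1.5 N per mm. It stands still until the jaw has pushed the casting against the anvil. Black needle, tip 34 mm from its axis, on a plain round face of 94 mm
- marker (a joint): angle of the marker tab, rad: same axis, zero and direction as the needle, which points at it when both values agree. Small dark upstanding tab on the rim of the gauge face, somewhere from 0.6 to 1.2; only to be read, not moved
- needle_tip (a point): tip of the needle, 34 mm from its axis
- marker_tip (a point): inner end of the marker tab, 38 mm from the gauge's axis; x points outward, and the needle comes from the +y side: past the marker its tip has negative y here
- ribbed_casting: bystander: the other casting, 67 x 100 x 28 mm, with a lug jutting out on its long sides; origin: centre of its underside
- block_a: bystander: small dark clamp block with an upright pin, 24 x 60 x 29 mm, between the two castings; origin: centre of its underside
- block_b: bystander: small dark flat clamp block, 25 x 52 x 21 mm, at the left; origin: centre of its underside
Not all that is in view belongs to the job. What is shaped like the casting but orange is not meant.

How it is judged (in metres and radians):
On the way, in this order (a step that is already met when the one before it is completed fails the run):
1. the casting lies flat on the nest's seat between the guides, let go (z of casting in the frame of nest_seat between -0.003 and 0.0025 m and x of casting in the frame of nest_seat between -0.004 and 0.004 m and y of casting in the frame of nest_seat between -0.008 and 0.014 m and angle between casting's own z axis and vertical below 0.06 rad and angle between the y axis of casting and the y axis of nest_seat, either way round below 0.08 rad and contact force between the fingers and casting below 0.1 N and linear speed of casting below 0.02 m/s), for 0.2 s.
2. the needle has come to the marker under the casting's load (z of casting in the frame of nest_seat between -0.003 and 0.0025 m and x of casting in the frame of nest_seat between -0.004 and 0.004 m and y of casting in the frame of nest_seat between -0.008 and 0.014 m and angle between casting's own z axis and vertical below 0.06 rad and angle between the y axis of casting and the y axis of nest_seat, either way round below 0.08 rad and contact force between jaw and casting above 2 N and y of needle_tip in the frame of marker_tip between -0.005 and 0.005 m and velocity of joint needle between -0.1 and 0.1 rad/s), for 0.2 s.
At the end, for the whole second after the job is handed in: The casting lies flat on the nest's seat (within 2.5 mm in height), straight between the guides, clamped by the jaw against the sprung anvil; the needle's tip is at rest within 5 mm of the marker's middle (about 0.15 rad, 1 mm of spring) (all of step 2 and linear speed of casting below 0.01 m/s); the robot touches nothing.
It fails at once if the needle is driven more than 12 mm past the marker (over-clamped) (y of needle_tip in the frame of marker_tip below -0.012 m).
It fails at once if the marker is shifted by more than 3 mm (distance of marker_tip from where it was at the start of the episode above 0.003 m).
It fails at once if the casting is pressed on the seat or guides with more than 30 N (contact force between casting and nest above 30 N).
It fails at once if the ribbed casting or a clamp block is moved by more than 20 mm (distance of any of ribbed_casting, block_a, block_b from where it was at the start of the episode above 0.02 m).
It also fails if it takes over 72 s, if anything falls off the work surface, if the arm or the gripper's body presses on something with over 40 N, if the wrist force passes 120 N, or if a joint passes its speed limit or range.

## Working session

There is one attempt and no reset: what is moved stays moved. The work goes in short steps, Python scripts to look and compute and a tool call to move; the robot and the scene stay as the last step left them, time stands still between calls to the robot, and variables do not carry over. Pictures are saved under pics/ and viewed, about 8 in all and at most 12, crops included, and the job is handed in when it is done.

Besides the shell and the picture viewer there is one more tool, called after "Emit:" as name(argument=value, ...), one argument or row to a line, values as JSON. move_arm: Moves the arm, as the interface text tells. Its arguments: {"type":"object","properties":{"steps":{"type":"array","items":{"type":"object","properties":{"x":{"type":"number"},"y":{"type":"number"},"z":{"type":"number"},"ax":{"type":"number"},"ay":{"type":"number"},"az":{"type":"number"}}}},"gripper":{"type":"number"},"grip_force":{"type":"number"}},"required":["steps"]}

```bash
mkdir -p pics
cat > h.py <<'E'
import numpy as np, cv2
from plant import env
def cap(n,f=None):
    c=env.capture(n)
    if f: cv2.imwrite('pics/'+f,c['image'][:,:,::-1])
    return c
def ray(c,px,z):
    R=np.array(c['R']);t=np.array(c['t'])
    o=-R.T@t; d=R.T@np.array([(px[0]-c['cx'])/c['fx'],(px[1]-c['cy'])/c['fy'],1])
    return o+d*(z-o[2])/d[2]
def proj(c,X):
    p=np.array(c['R'])@np.array(X)+np.array(c['t']); return [c['fx']*p[0]/p[2]+c['cx'],c['fy']*p[1]/p[2]+c['cy']]
E
python3 - <<'E'
from h import *
print(env.pinch_z); o=env.get_obs(); print({k:np.round(v,3) for k,v in o.items()})
ims=[]
for n in ('scene','top'):
    c=cap(n); ims.append(c['image'])
    print(n,c['fx'],np.round(-np.array(c['R']).T@c['t']))
    for k,z in (('casting',0),('nest_seat',25),('jig',0),('knob_grip',90),('needle_tip',60),('marker_tip',60),('ribbed_casting',0),('block_a',0),('block_b',0),('jaw',26)):
        for r in env.place_of(n,k)[:2]:
            print(n,k,round(r['p'],2),np.round(r['centre'],1),np.round(ray(c,r['centre'],z)))
cv2.imwrite('pics/a.png',cv2.resize(ims[0],(800,600))[:,:,::-1]);cv2.imwrite('pics/b.png',cv2.resize(ims[1],(800,600))[:,:,::-1])
E
```

```text
18.700000000000003
{'t': np.float64(0.0), 'qpos': array([ 1.243,  0.69 , -0.195,  1.566,  0.157,  0.902, -0.215]), 'qvel': array([-0.   ,  0.001, -0.001, -0.001,  0.001,  0.001, -0.002]), 'joint_torque': array([-1.0000e-03, -5.3961e+01, -1.2660e+00, -1.5854e+01,  9.0000e-03,
        9.0000e-03, -0.0000e+00]), 'ee_pos': array([ 220.959, -583.935,  230.453]), 'tcp_rot': array([ 0.127, -0.127,  0.696, -0.695]), 'wrist_force': array([-0.129, -0.024, -0.71 ]), 'wrist_torque': array([-0.047,  0.004,  0.047]), 'grip_width': np.float64(85.337)}
scene 483.9207686296381 [ 109. -164.  809.]
scene casting 0.98 [200.1 272.2] [425. 304.   0.]
scene casting 0.56 [423.9 229.1] [817.  21.  -0.]
scene nest_seat 0.87 [298.4 224.7] [632. 221.  25.]
scene jig 0.61 [300.9 233.8] [632. 214.   0.]
scene jig 0.17 [349.3 235. ] [698. 134.   0.]
scene knob_grip 0.65 [351.6 238.3] [628.  93.  90.]
scene needle_tip 0.46 [264.1 196.6] [620. 307.  60.]
scene needle_tip 0.17 [303.3 226.2] [612. 194.  60.]
scene marker_tip 0.63 [247.7 196.4] [598. 334.  60.]
scene ribbed_casting 0.82 [308.5 345.1] [444.  44.   0.]
s
[... 165 characters left out ...]
53 [455. 235. 921.]
top casting 0.84 [246.8 307.1] [433. 307.   0.]
top casting 0.84 [367.7 144.2] [801.  17.  -0.]
top nest_seat 0.61 [192.9 303.3] [444. 420.  25.]
top nest_seat 0.56 [288.9 215.8] [629. 210.  25.]
top jig 0.86 [286.1 214.6] [636. 215.   0.]
top knob_grip 0.8 [348.  205.4] [635.  88.  90.]
top needle_tip 0.58 [241.2 221.8] [611. 312.  60.]
top marker_tip 0.58 [228.1 229.5] [596. 340.  60.]
top ribbed_casting 0.8 [361.5 298.3] [445.  55.   0.]
top block_a 0.54 [195.2 300.6] [450. 420.   0.]
top block_a 0.53 [309.4 307.4] [428. 170.   0.]
top block_b 0.54 [195.2 300.6] [450. 420.   0.]
top block_b 0.53 [309.4 307.4] [428. 170.   0.]
top jaw 0.61 [315.1 219.1] [619. 152.  26.]
```

View pics/a.png

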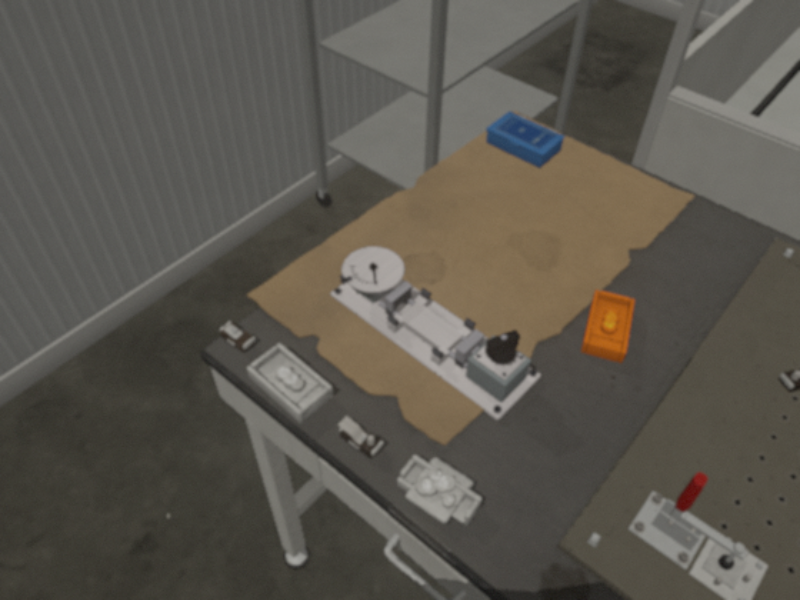

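View pics/b.png

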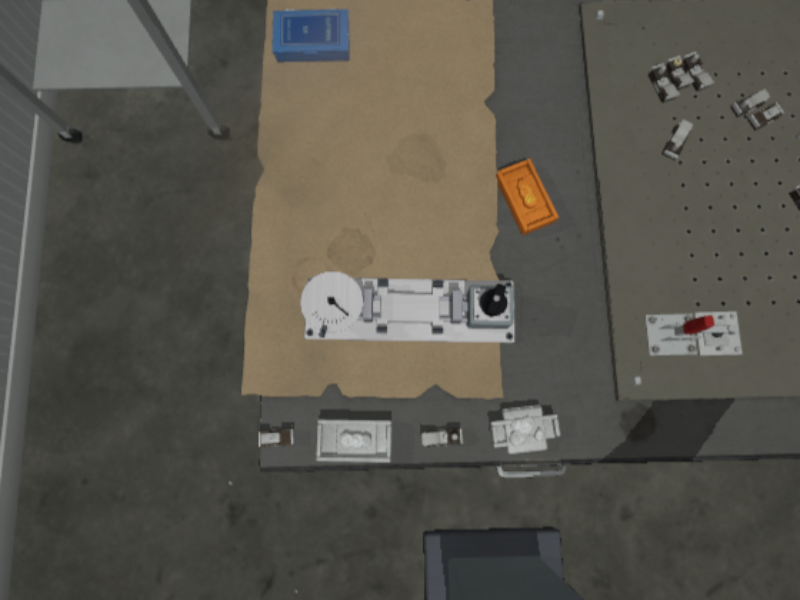

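The scene view shows the gauge at the jig's +y end and the knob at its -y end. The grey casting is at about (290,378) in the 800x600 picture, between a block and the pin block. Next I'll measure orientations.

```bash
cat >> h.py <<'E'
from scipy.spatial.transform import Rotation as Ro
def rect(c,m,z):
    ys,xs=np.nonzero(m); cs,_=cv2.findContours(m.astype(np.uint8),0,2); k=max(cs,key=cv2.contourArea)[:,0]
    w=np.array([ray(c,p,z)[:2] for p in k],np.float32); return cv2.minAreaRect(w)
def tool():
    o=env.get_obs(); q=o['tcp_rot']; return o['ee_pos'],Ro.from_quat([q[1],q[2],q[3],q[0]])
E
python3 - <<'E'
from h import *
p,R=tool(); print(p,np.round(R.as_matrix(),3))
for n in ('top','scene'):
    c=cap(n)
    for k,z in (('casting',26),('jig',10),('block_a',20),('ribbed_casting',26),('needle',60),('knob_grip',90)):
        for r in env.masks_of(n,k)[:2]: print(n,k,round(r['p'],2),[np.round(v,2) for v in rect(c,r['region'],z)], r['extent'])
E
```

```text
[ 221.23639875 -584.55846652  231.31267176] [[-0.935  0.     0.354]
 [-0.354 -0.    -0.935]
 [-0.    -1.     0.   ]]
top casting 0.86 [array([809.4 ,  22.15]), array([117.28,  71.13]), np.float64(20.44)] [343.5, 110.7, 389.0, 164.4]
top casting 0.81 [array([432.02, 302.84]), array([112.07,  59.89]), np.float64(87.03)] [216.1, 291.8, 275.2, 325.2]
top jig 0.96 [array([634.68, 218.64]), array([335.57, 110.14]), np.float64(86.38)] [212.0, 187.7, 358.9, 241.6]
top jig 0.17 [array([432.46, 306.01]), array([114.14,  63.36]), np.float64(86.99)] [219.3, 289.8, 273.0, 326.0]
top block_a 0.73 [array([431.98, 171.31]), array([57.9 , 25.06]), np.float64(88.51)] [297.3, 300.0, 326.1, 309.8]
top block_a 0.67 [array([439.52, 420.4 ]), array([51.73, 22.97]), np.float64(88.51)] [179.4, 296.7, 205.0, 313.3]
top ribbed_casting 0.63 [array([442.22,  50.59]), array([ 65.97, 101.05]), np.float64(5.26)] [342.2, 280.6, 391.0, 318.0]
top needle 0.59 [array([638.64, 332.96]), array([10.7 , 11.07]), np.float64(89.77)] [229.0, 204.5, 234.7, 213.2]
top knob_grip 0.56 [array([624.75,  93.23]), array([39.88, 46.72
[... 404 characters left out ...]
ene jig 0.58 [array([647.56, 229.53]), array([370.03, 143.82]), np.float64(87.97)] [234.5, 172.8, 379.2, 295.2]
scene block_a 0.95 [array([425.93, 168.47]), array([31.37, 65.52]), np.float64(2.87)] [236.0, 289.9, 271.3, 323.1]
scene block_a 0.63 [array([432.39, 412.78]), array([28.91, 56.6 ]), np.float64(3.67)] [153.8, 223.7, 177.5, 247.0]
scene ribbed_casting 0.69 [array([436.33,  42.11]), array([ 64.81, 101.74]), np.float64(6.03)] [278.3, 321.0, 335.6, 368.7]
scene knob_grip 0.72 [array([622.56,  89.23]), array([63.36, 41.39]), np.float64(22.24)] [339.6, 229.9, 365.2, 254.7]
scene knob_grip 0.44 [array([587.63, 121.85]), array([63.27, 22.56]), np.float64(6.15)] [317.6, 230.7, 334.0, 258.5]
```

Emit:
move_arm(
  steps=[
    {"x": 6,"y": 6,"z": 0,"az": 0.12},
    {"x": 12,"y": 12,"z": 0,"az": 0.25},
    {"x": 17,"y": 17,"z": 0,"az": 0.4},
    {"x": 22,"y": 22,"z": 0,"az": 0.55},
    {"x": 26,"y": 26.5,"z": 0,"az": 0.7},
    {"x": 29,"y": 31.5,"z": 0,"az": 0.85},
    {"x": 31,"y": 37,"z": 0,"az": 1.0},
    {"x": 32,"y": 43,"z": 0,"az": 1.157},
    {"x": 32,"y": 49,"z": 0,"az": 1.157},
    {"x": 31,"y": 55,"z": 0,"az": 1.157},
  ],
  gripper=-1,
)

```text
schema error: expected keys x, y, z, ax, ay, az
```

Run:
```python
from h import *
p,R=tool(); print(p,np.round(R.as_matrix(),3),env.get_obs()['t'],env.get_obs()['qpos'])
```

```text
[ 221.25873889 -584.53790883  231.32105504] [[-0.935  0.     0.354]
 [-0.354 -0.    -0.935]
 [-0.    -1.     0.   ]] 1.8 [ 1.24282671  0.68909251 -0.19464057  1.5653051   0.15727902  0.90252386
 -0.21511094]
```

Emit:
move_arm(
  steps=[
    {"x": 6,"y": 6,"z": 0,"ax": 0,"ay": 0,"az": 0.12},
    {"x": 12,"y": 12,"z": 0,"ax": 0,"ay": 0,"az": 0.25},
    {"x": 17,"y": 17,"z": 0,"ax": 0,"ay": 0,"az": 0.4},
    {"x": 22,"y": 22,"z": 0,"ax": 0,"ay": 0,"az": 0.55},
    {"x": 26,"y": 26.5,"z": 0,"ax": 0,"ay": 0,"az": 0.7},
    {"x": 29,"y": 31.5,"z": 0,"ax": 0,"ay": 0,"az": 0.85},
    {"x": 31,"y": 37,"z": 0,"ax": 0,"ay": 0,"az": 1.0},
    {"x": 32,"y": 43,"z": 0,"ax": 0,"ay": 0,"az": 1.157},
    {"x": 32,"y": 49,"z": 0,"ax": 0,"ay": 0,"az": 1.157},
    {"x": 31,"y": 55,"z": 0,"ax": 0,"ay": 0,"az": 1.157},
  ],
  gripper=-1,
  grip_force=30,
)

```text
t: 3.05
ee_pos: [533.9, -71.4, 231.4]
tcp_rot: [-0.487, 0.486, -0.513, 0.513]
wrist_force: [1.3, -0.4, -0.8]
grip_width: 85.2
```

Run:
```python
from h import *
p,R=tool(); print(p,np.round(R.as_matrix(),3),env.get_obs()['t'],env.get_obs()['qpos'])
```

```text
[533.93893894 -71.35085454 231.42770205] [[-0.052  0.002  0.999]
 [-0.999  0.001 -0.052]
 [-0.001 -1.     0.002]] 3.05 [ 0.33786387  0.60391016 -0.47313152  1.81944697  0.3667519   0.80395533
 -0.37308942]
```

Emit:
move_arm(
  steps=[
    {"x": 0,"y": 6,"z": 0,"ax": 0,"ay": 0,"az": 0},
    {"x": -1,"y": 12,"z": 0,"ax": 0,"ay": 0,"az": 0},
    {"x": -3,"y": 18,"z": 0,"ax": 0,"ay": 0,"az": 0},
    {"x": -6,"y": 23,"z": 0,"ax": 0,"ay": 0,"az": 0},
    {"x": -8,"y": 28,"z": 0,"ax": 0,"ay": 0,"az": 0},
    {"x": -9.9,"y": 33.8,"z": -2,"ax": 0,"ay": 0,"az": 0},
    {"x": -9.9,"y": 33.8,"z": -3,"ax": 0,"ay": 0,"az": 0},
    {"x": -9.9,"y": 33.8,"z": -3,"ax": 0,"ay": 0,"az": 0},
    {"x": -9.9,"y": 33.8,"z": -3,"ax": 0,"ay": 0,"az": 0},
  ],
)

```text
t: 4.18
ee_pos: [435.0, 262.7, 201.5]
tcp_rot: [-0.486, 0.486, -0.513, 0.514]
wrist_force: [-0.2, -0.2, 0.1]
grip_width: 85.7
```

Run:
```python
from h import *
c=cap('wrist','w1.png')
p,R=tool(); print(p,np.round(R.as_matrix(),3),env.get_obs()['t'],env.get_obs()['qpos'])
print(proj(c,[p[0],p[1],26]))
for k,z in (('casting',26),('nest',25),('jig',10)):
    for r in env.masks_of('wrist',k)[:2]: print(k,round(r['p'],2),[np.round(v,2) for v in rect(c,r['region'],z)], r['extent'])
for k,z in (('casting',0),('nest_seat',25),('jig',0)):
    for r in env.place_of('wrist',k)[:2]: print(k,round(r['p'],2),ray(c,r['centre'],z),r['centre'])
```

```text
[435.03263422 262.79003342 201.64928602] [[-0.055  0.001  0.998]
 [-0.998 -0.001 -0.055]
 [ 0.001 -1.     0.001]] 4.225 [-0.37711163  0.60313436 -0.4099535   1.93959783  0.37303628  0.67277658
 -1.0729856 ]
[np.float64(275.41496802033555), np.float64(190.39191512958482)]
casting 0.82 [array([432.45, 304.58]), array([109.27,  60.41]), np.float64(88.04)] [244.2, 95.0, 300.4, 203.1]
casting 0.78 [array([777.45,  53.48]), array([19.79, 33.53]), np.float64(11.13)] [546.4, 325.1, 558.4, 346.6]
nest 0.91 [array([632.67, 213.61]), array([109.65,  94.91]), np.float64(87.61)] [404.4, 175.3, 497.3, 268.8]
jig 0.74 [array([649.91, 238.62]), array([299.04, 141.82]), np.float64(87.19)] [392.0, 56.2, 540.6, 308.8]
casting 0.79 [ 8.18042660e+02  1.87759166e+01 -5.68434189e-14] [558.7, 342.9]
casting 0.74 [436.18923483 303.87362906   0.        ] [274.5, 151.1]
nest_seat 0.78 [626.8609538  213.09504541  25.        ] [444.4, 223.6]
jig 0.71 [627.46282131 216.33475264   0.        ] [433.8, 214.7]
```

View pics/w1.png

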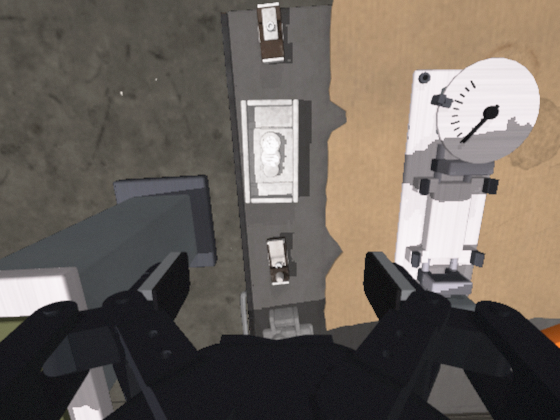

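The wrist picture shows the casting at about (270,150), clear of both blocks. The nest is at (445,222), and the gauge needle points down-left.

Emit:
move_arm(
  steps=[
    {"x": -0.3,"y": 4.1,"z": -2,"ax": 0,"ay": 0,"az": 0.01},
    {"x": -0.3,"y": 4.1,"z": -7,"ax": 0,"ay": 0,"az": 0.01},
    {"x": -0.3,"y": 4.1,"z": -12,"ax": 0,"ay": 0,"az": 0.01},
    {"x": -0.3,"y": 4.1,"z": -14.5,"ax": 0,"ay": 0,"az": 0.01},
    {"x": -0.3,"y": 4.1,"z": -14.5,"ax": 0,"ay": 0,"az": 0.01},
  ],
)

```text
t: 5.15
ee_pos: [430.0, 304.7, 54.8]
tcp_rot: [-0.488, 0.491, -0.51, 0.51]
wrist_force: [-0.5, 0.8, -0.0]
grip_width: 84.9
```

Run:
```python
from h import *
c=cap('wrist','w2.png')
p,R=tool(); print(p,np.round(R.as_matrix(),3),env.get_obs()['t'])
for r in env.masks_of('wrist','casting')[:1]: print([np.round(v,2) for v in rect(c,r['region'],26)], r['extent'])
```

```text
[430.77263478 305.39209695  56.16670542] [[-0.042 -0.001  0.999]
 [-0.999 -0.001 -0.042]
 [ 0.001 -1.    -0.001]] 5.2
[array([432.08, 305.57]), array([110.92,  60.2 ]), np.float64(87.81)] [231.2, 144.2, 331.4, 313.2]
```

View pics/w2.png

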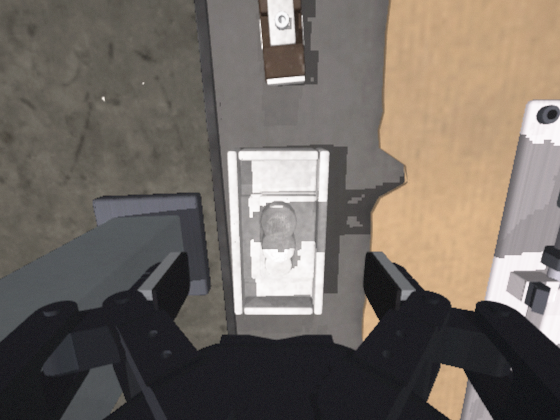

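The casting sits between the open pads, with its rim centre at about (280,230), so I'll descend and grip it.

Emit:
move_arm(
  steps=[
    {"x": 0.15,"y": 0,"z": -2,"ax": 0,"ay": 0,"az": 0.005},
    {"x": 0.15,"y": 0,"z": -4,"ax": 0,"ay": 0,"az": 0.005},
    {"x": 0.15,"y": 0,"z": -5,"ax": 0,"ay": 0,"az": 0.005},
    {"x": 0.15,"y": 0,"z": -5,"ax": 0,"ay": 0,"az": 0.005},
  ],
)

```text
t: 5.75
ee_pos: [432.7, 305.7, 6.8]
tcp_rot: [-0.491, 0.49, -0.509, 0.509]
wrist_force: [-0.6, -0.3, 0.7]
grip_width: 85.7
```

Emit:
move_arm(
  steps=[
    {"x": 0,"y": 0,"z": 0,"ax": 0,"ay": 0,"az": 0},
    {"x": 0,"y": 0,"z": 0,"ax": 0,"ay": 0,"az": 0},
    {"x": 0,"y": 0,"z": 0,"ax": 0,"ay": 0,"az": 0},
    {"x": 0,"y": 0,"z": 0,"ax": 0,"ay": 0,"az": 0},
    {"x": 0,"y": 0,"z": 0,"ax": 0,"ay": 0,"az": 0},
    {"x": 0,"y": 0,"z": 0,"ax": 0,"ay": 0,"az": 0},
  ],
  gripper=1,
  grip_force=30,
)

```text
t: 6.5
ee_pos: [432.8, 305.8, 7.3]
tcp_rot: [-0.491, 0.49, -0.509, 0.509]
wrist_force: [-0.6, 0.0, 6.5]
grip_width: 59.3
```

Emit:
move_arm(
  steps=[
    {"x": 0,"y": 0,"z": 1,"ax": 0,"ay": 0,"az": 0},
    {"x": 0,"y": 0,"z": 3,"ax": 0,"ay": 0,"az": 0},
    {"x": 0,"y": 0,"z": 7,"ax": 0,"ay": 0,"az": 0},
    {"x": 0,"y": 0,"z": 12,"ax": 0,"ay": 0,"az": 0},
    {"x": 4,"y": -2,"z": 13,"ax": 0,"ay": 0,"az": 0},
    {"x": 8,"y": -4,"z": 13,"ax": 0,"ay": 0,"az": 0},
    {"x": 11,"y": -6,"z": 13,"ax": 0,"ay": 0,"az": 0},
    {"x": 12.5,"y": -8,"z": 13,"ax": 0,"ay": 0,"az": 0},
    {"x": 13,"y": -9,"z": 13,"ax": 0,"ay": 0,"az": 0},
    {"x": 13,"y": -9,"z": 13,"ax": 0,"ay": 0,"az": 0},
  ],
)

```text
t: 7.75
ee_pos: [562.1, 214.7, 136.4]
tcp_rot: [0.49, -0.491, 0.509, -0.509]
wrist_force: [0.0, 0.6, -1.3]
grip_width: 59.5
```

Run:
```python
from h import *
o=env.get_obs()
c=cap('wrist','w3.png')
p,R=tool(); print(p,np.round(R.as_matrix()[:,2],3),o['t'],o['grip_width'],o['wrist_force'])
for k,z in (('casting',p[2]+19),('nest',25),('jig',10)):
    for r in env.masks_of('wrist',k)[:2]: print(k,round(r['p'],2),[np.round(v,2) for v in rect(c,r['region'],z)], r['extent'])
for r in env.place_of('wrist','nest_seat'): print(r['p'],ray(c,r['centre'],25))
for n in ('top','scene'):
  c=cap(n,n+'3.png')
  for k,z in (('nest_seat',25),('knob_grip',90),('jaw',26)):
    for r in env.place_of(n,k)[:1]: print(n,k,r['p'],ray(c,r['centre'],z))
  for r in env.masks_of(n,'nest')[:1]: print([np.round(v,2) for v in rect(c,r['region'],30)], r['extent'])
```

```text
[561.524921   216.1548847  136.51617768] [ 0.999 -0.036 -0.001] 7.75 59.456884706561276 [ 0.03292209  0.58018223 -1.25655773]
casting 0.65 [array([695.78, 174.35]), array([15.22, 37.11]), np.float64(52.19)] [461.0, 324.8, 560.0, 369.5]
casting 0.62 [array([563.13, 224.45]), array([90.58, 58.98]), np.float64(87.8)] [210.4, 152.4, 348.2, 337.5]
nest 0.84 [array([633.96, 213.37]), array([107.16,  87.6 ]), np.float64(87.19)] [308.3, 142.9, 408.1, 259.8]
jig 0.87 [array([644.37, 253.5 ]), array([247.44, 124.57]), np.float64(87.82)] [295.5, 0.0, 450.6, 342.4]
jig 0.47 [array([434.25, 170.19]), array([31.59, 62.29]), np.float64(4.12)] [125.0, 217.5, 168.5, 281.7]
0.95 [631.27688226 214.15403615  25.        ]
scene nest_seat 0.76 [627.26426839 205.62652418  25.        ]
scene knob_grip 0.79 [624.73923658  91.13489709  90.        ]
scene jaw 0.69 [626.40704786 153.30310359  26.        ]
[array([625.8 , 181.16]), array([50.31, 96.7 ]), np.float64(89.0)] [271.7, 221.8, 328.8, 257.4]
```

View pics/w3.png

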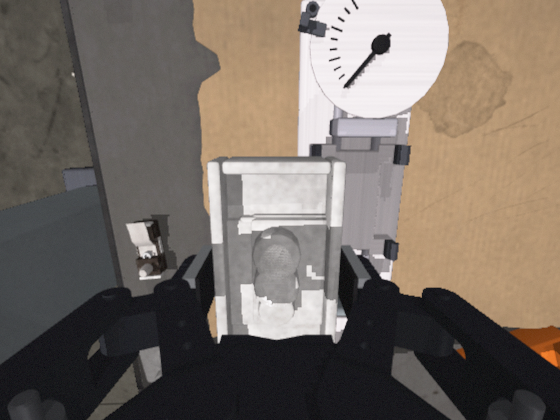

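The casting is held straight in the gripper. The nest's dark guides show at about (402,154), (391,249) and (316,150). I'll localise them more exactly.

Run:
```python
from h import *
c=cap('wrist'); im=c['image']
cv2.imwrite('pics/w4.png',cv2.resize(im[110:280,290:430],None,fx=3.5,fy=3.5,interpolation=2)[:,:,::-1])
hsv=cv2.cvtColor(im,cv2.COLOR_RGB2HSV); m=(hsv[...,2]<60).astype(np.uint8)
n,l,s,cc=cv2.connectedComponentsWithStats(m[:290])
for i in range(1,n):
    x,y,w,h,a=s[i]
    if x>290 and a>15 and x<430:
        k=np.argwhere(l==i)[:,::-1]; W=np.array([ray(c,p,36)[:2] for p in k]); print(s[i],np.round(cc[i],1),W.mean(0).round(1),W.min(0).round(1),W.max(0).round(1))
th=np.radians(-2.4); 
for sx in(-1,1):
  for sy in(-1,1):
    v=Ro.from_euler('z',th).apply([sx*31.7,sy*43,0]); print(sx,sy,np.round(proj(c,v+[632,214,36]),1))
```

```text
[309   6   6   7  37] [311.7   8.9] [594.6 364.7] [592.6 362.7] [596.3 366.6]
[298  25  11   9  51] [302.6  29.5] [587.8 351.6] [584.4 349.2] [591.8 354.4]
[344  35  46  53 411] [373.4  53.1] [640.8 333.7] [619.3 310.8] [651.9 345.7]
[311 146   9  10  86] [314.9 150.4] [596.8 263.3] [593.5 259.5] [600.1 266.9]
[393 146  10  20 151] [397.4 155.4] [664.4 256.8] [661.  248.9] [667.9 264.5]
[383 241  15  19 123] [387.1 248.5] [661.2 174.6] [657.6 164.3] [669.7 181.9]
[ 339  249   60   41 1023] [360.9 276.4] [638.9 147.7] [618.6 133.5] [673.8 175.6]
[424 288  21   2  36] [433.6 288.6] [706.9 132.7] [698.  131.9] [716.6 133.6]
-1 -1 [317.1 253.1]
-1 1 [321.5 156.4]
1 -1 [387.6 253.5]
1 1 [398.6 156.8]
```

View pics/w4.png

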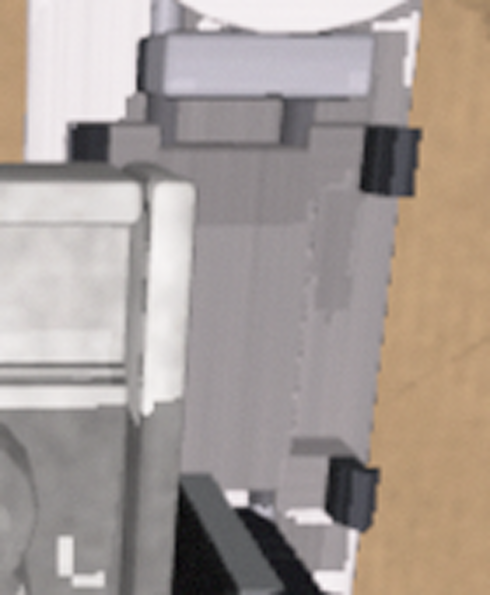

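Emit:
move_arm(
  steps=[
    {"x": 4,"y": -0.1,"z": 0,"ax": 0,"ay": 0,"az": -0.006},
    {"x": 7,"y": -0.2,"z": -2,"ax": 0,"ay": 0,"az": -0.006},
    {"x": 7,"y": -0.2,"z": -5,"ax": 0,"ay": 0,"az": -0.006},
    {"x": 7,"y": -0.2,"z": -7,"ax": 0,"ay": 0,"az": -0.006},
    {"x": 7,"y": -0.2,"z": -7,"ax": 0,"ay": 0,"az": -0.006},
    {"x": 7,"y": -0.2,"z": -7,"ax": 0,"ay": 0,"az": -0.006},
  ],
)

```text
t: 9.3
ee_pos: [632.8, 214.1, 67.3]
tcp_rot: [-0.49, 0.489, -0.51, 0.511]
wrist_force: [-0.0, -0.5, -1.6]
grip_width: 59.5
```

Run:
```python
from h import *
c=cap('wrist','w5.png'); im=c['image']
p,R=tool(); print(p,np.round(R.as_matrix()[:,2],4)); print('cam',(-np.array(c['R']).T@c['t']).round(1))
hsv=cv2.cvtColor(im,cv2.COLOR_RGB2HSV); m=(hsv[...,2]<60).astype(np.uint8)
n,l,s,cc=cv2.connectedComponentsWithStats(m[:300])
for i in range(1,n):
    x,y,w,h,a=s[i]
    if a>20:
        k=np.argwhere(l==i)[:,::-1]; W=np.array([ray(c,q,29)[:2] for q in k]); print(s[i],np.round(cc[i],1),W.mean(0).round(1),W.min(0).round(1),W.max(0).round(1))
for k,z in (('casting',p[2]+19),):
    for r in env.masks_of('wrist',k)[:2]: print(k,round(r['p'],2),[np.round(v,2) for v in rect(c,r['region'],z)], r['extent'])
for r in env.place_of('wrist','needle_tip')[:1]+env.place_of('wrist','marker_tip')[:1]: print(r)
```

```text
[633.07878686 214.17006753  67.65527078] [ 0.9991 -0.0426  0.002 ]
cam [636.3 279.6 209.2]
[224   0  61  72 870] [259.3  24.7] [629.4 335.4] [608.3 313. ] [643.5 347.2]
[200  26  15   6  26] [206.9  28.7] [600.7 334.8] [596.7 333.8] [604.7 336. ]
[325 154  17   6  46] [334.  155.5] [671.1 262.9] [665.6 260.6] [675.4 264. ]
[   0  244   61   56 1499] [ 32.  269.9] [466.8 194.5] [448.5 171.7] [481.2 213.6]
[  89  249  126   51 2115] [172.4 285.8] [560.3 178.5] [500.8 167.1] [589.8 204.7]
[ 338  248  125   52 2107] [379.  285.7] [703.2 172.5] [674.8 159.7] [761.7 201.8]
casting 0.9 [array([634.11, 223.95]), array([90.26, 59.18]), np.float64(87.58)] [213.8, 154.3, 349.0, 339.9]
casting 0.82 [array([723.25, 129.76]), array([ 9.53, 20.59]), np.float64(35.97)] [436.3, 396.4, 469.0, 420.0]
{'centre': [222.4, 69.8], 'p': 0.9}
```

View pics/w5.png

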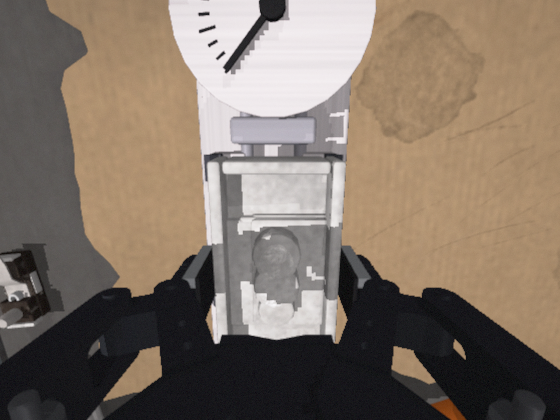

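Run:
```python
from h import *
c=cap('wrist'); im=c['image']
for q,z in (((231.5,142),50),((314.5,142),50),((273,142),50),((272,7),60),((272,7),70),((343,158),36),((205,158),36)): print(q,z,ray(c,q,z).round(1))
g=cv2.cvtColor(im,cv2.COLOR_RGB2GRAY); print(g[130,222:324]); print(g[110:165,273]); print(g[157,195:225],g[157,325:350])
cv2.imwrite('pics/w6.png',cv2.resize(im[100:200,185:365],None,fx=4.4,fy=4.4,interpolation=2)[:,:,::-1])
```

```text
(231.5, 142) 50 [612.6 274.   50. ]
(314.5, 142) 50 [656.9 272.1  50. ]
(273, 142) 50 [634.7 273.   50. ]
(272, 7) 60 [637.1 332.4  60. ]
(272, 7) 70 [637.  328.9  70. ]
(343, 158) 36 [675.4 261.5  36. ]
(205, 158) 36 [594.1 265.   36. ]
[222 224 225 224 225 226 225 208 164 174 181 183 185 185 184 186 185 184
 187 186 185 185 183 184 184 186 184 185 184 183 183 184 185 184 183 183
 184 183 186 185 185 184 185 183 183 183 183 182 184 184 182 182 184 183
 182 187 183 185 185 186 184 184 185 184 184 183 183 183 183 183 185 184
 184 185 183 183 183 184 184 184 183 183 185 182 184 184 183 186 182 182
 175 151 124 118 138 138 135 134 136 139 138 135]
[236 236 236 237 235 219 159 129 151 169 178 179 178 177 178 178 180 181
 183 183 182 185 186 184 183 184 185 186 186 185 177 168 138 133 197 224
 224 223 223 223 222 222 222 222 222 209 153  95 101 106 111 134 183 212
 218]
[148 146 148 148 149 152 182 208 159  80  80  79  79  74  61  58  57  56
  55  57  63  76  86  93  97  95  96  94  93  96] [ 64  85  96  97  94  94  94  96  93  82  70  62  48  48  49  52  45  97
 145 142 147 152 154 153 154]
```

View pics/w6.png

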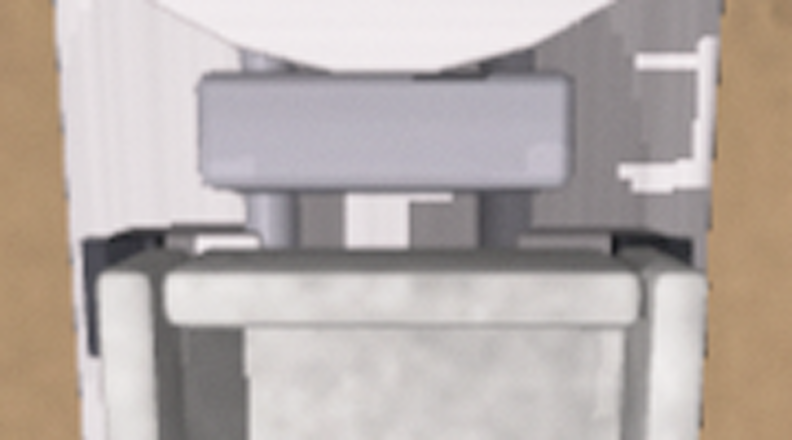

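The anvil pad is at columns 230–315, row 142, which puts the nest at about x 632, y 215. The casting is roughly 1 mm too far in +x, so I'll correct that and lower.

Emit:
move_arm(
  steps=[
    {"x": -0.1,"y": 0.05,"z": 0,"ax": 0,"ay": 0,"az": 0},
    {"x": -0.1,"y": 0.05,"z": -1,"ax": 0,"ay": 0,"az": 0},
    {"x": -0.1,"y": 0.05,"z": -2,"ax": 0,"ay": 0,"az": 0},
    {"x": -0.1,"y": 0.05,"z": -2.5,"ax": 0,"ay": 0,"az": 0},
    {"x": -0.1,"y": 0.05,"z": -2.8,"ax": 0,"ay": 0,"az": 0},
    {"x": -0.1,"y": 0.05,"z": -3.1,"ax": 0,"ay": 0,"az": 0},
    {"x": -0.1,"y": 0.05,"z": -3.1,"ax": 0,"ay": 0,"az": 0},
  ],
)

```text
t: 10.42
ee_pos: [631.4, 213.9, 35.2]
tcp_rot: [-0.489, 0.489, -0.511, 0.511]
wrist_force: [0.2, 0.1, -1.6]
grip_width: 59.4
```

Emit:
move_arm(
  steps=[
    {"x": 0,"y": 0,"z": -0.1,"ax": 0,"ay": 0,"az": 0},
    {"x": 0,"y": 0,"z": -0.2,"ax": 0,"ay": 0,"az": 0},
    {"x": 0,"y": 0,"z": -0.25,"ax": 0,"ay": 0,"az": 0},
    {"x": 0,"y": 0,"z": -0.25,"ax": 0,"ay": 0,"az": 0},
  ],
)

```text
t: 10.92
ee_pos: [631.4, 213.9, 32.8]
tcp_rot: [-0.489, 0.489, -0.511, 0.511]
wrist_force: [-0.6, -0.1, -1.9]
grip_width: 59.2
```

Emit:
move_arm(
  steps=[
    {"x": 0,"y": 0,"z": -0.05,"ax": 0,"ay": 0,"az": 0},
    {"x": 0,"y": 0,"z": -0.1,"ax": 0,"ay": 0,"az": 0},
    {"x": 0,"y": 0,"z": -0.1,"ax": 0,"ay": 0,"az": 0},
  ],
)

```text
t: 11.3
ee_pos: [631.5, 214.0, 32.4]
tcp_rot: [-0.489, 0.489, -0.511, 0.511]
wrist_force: [-1.0, -0.9, 5.4]
grip_width: 59.0
```

Emit:
move_arm(
  steps=[
    {"x": 0,"y": 0,"z": 0.05,"ax": 0,"ay": 0,"az": 0},
    {"x": 0,"y": 0,"z": 0.05,"ax": 0,"ay": 0,"az": 0},
    {"x": 0,"y": 0,"z": 0.05,"ax": 0,"ay": 0,"az": 0},
    {"x": 0,"y": 0,"z": 0.05,"ax": 0,"ay": 0,"az": 0},
    {"x": 0,"y": 0,"z": 0.05,"ax": 0,"ay": 0,"az": 0},
    {"x": 0,"y": 0,"z": 3,"ax": 0,"ay": 0,"az": 0},
    {"x": 0,"y": 0,"z": 8,"ax": 0,"ay": 0,"az": 0},
    {"x": 0,"y": -4,"z": 13,"ax": 0,"ay": 0,"az": 0},
    {"x": 0,"y": -6,"z": 16,"ax": 0,"ay": 0,"az": 0},
    {"x": 0,"y": -6,"z": 16,"ax": 0,"ay": 0,"az": 0},
  ],
  gripper=-1,
)

```text
t: 12.55
ee_pos: [633.7, 151.7, 194.7]
tcp_rot: [-0.49, 0.487, -0.51, 0.513]
wrist_force: [-0.1, 0.4, -0.2]
grip_width: 85.3
```

Run:
```python
from h import *
c=cap('wrist','w7.png'); im=c['image']
p,R=tool(); print(p,np.round(R.as_matrix()[:,2],4),env.get_obs()['t'],env.get_obs()['qpos'].round(2))
for r in env.masks_of('wrist','casting')[:1]: print([np.round(v,2) for v in rect(c,r['region'],51)], r['extent'],r['p'])
for r in env.masks_of('wrist','knob_grip')[:2]: print('knob',[np.round(v,2) for v in rect(c,r['region'],102)], r['extent'],r['p'])
for n in ('needle_tip','marker_tip','knob_grip','needle'):
    for r in env.place_of('wrist',n)[:2]: print(n,np.round(r['centre'],1),r['p'].__round__(2),ray(c,r['centre'],90 if n[0]=='k' else 60).round(1))
```

```text
[632.15628582 153.26862714 192.85894365] [ 0.999  -0.0447  0.0022] 12.6 [-0.06  0.8  -0.47  1.51  0.41  0.93 -0.71]
[array([812.32,  50.01]), array([64.99, 68.41]), np.float64(20.98)] [408.7, 249.2, 476.9, 306.3] 0.79
knob [array([631.27, 105.74]), array([38.29, 47.2 ]), np.float64(66.82)] [243.2, 241.2, 295.5, 285.9] 0.95
needle_tip [240.   19.4] 0.53 [612.2 307.4  60. ]
knob_grip [268.3 268.5] 0.92 [625.   92.9  90. ]
knob_grip [270.7 190.1] 0.43 [631.1 166.9  90. ]Traceback (most recent call last):
  File "<stdin>", line 7, in <module>
ValueError: it knows: block, casting, jaw, jig, knob_grip, marker_tip, needle_tip, nest, nest_seat, ribbed_casting
```

View pics/w7.png

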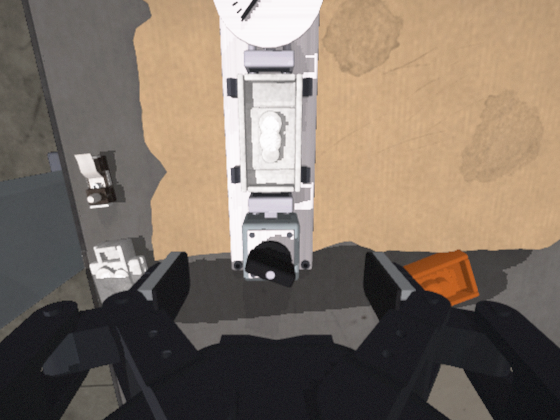

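The casting is seated between all four guides at about (270,133). The knob is at about (270,268), but its bar angle is unclear from here, so I'll put the camera above it.

Emit:
move_arm(
  steps=[
    {"x": -0.2,"y": -4,"z": 0,"ax": 0,"ay": 0,"az": 0},
    {"x": -0.5,"y": -8,"z": 0,"ax": 0,"ay": 0,"az": 0},
    {"x": -0.8,"y": -11,"z": -2,"ax": 0,"ay": 0,"az": 0},
    {"x": -0.8,"y": -12.5,"z": -3,"ax": 0,"ay": 0,"az": 0},
    {"x": -0.8,"y": -12.5,"z": -3,"ax": 0,"ay": 0,"az": 0},
  ],
)

```text
t: 13.48
ee_pos: [622.9, 28.5, 160.6]
tcp_rot: [0.488, -0.49, 0.511, -0.51]
wrist_force: [-0.1, 1.6, -0.1]
grip_width: 85.4
```

Run:
```python
from h import *
c=cap('wrist'); im=c['image']
p,R=tool(); print(p,np.round(R.as_matrix()[:,2],4),env.get_obs()['t'],env.get_obs()['qpos'].round(2))
print('cam',(-np.array(c['R']).T@c['t']).round(1))
u,v=proj(c,[627,93,102]); print(u,v); u0,v0=int(u)-80,max(int(v)-60,0)
for r in env.masks_of('wrist','knob_grip')[:2]: print('knob',[np.round(v,2) for v in rect(c,r['region'],102)], r['extent'],r['p'])
for r in env.place_of('wrist','knob_grip')[:2]: print(np.round(r['centre'],1),r['p'].__round__(2),ray(c,r['centre'],90).round(1))
print(u0,v0); cv2.imwrite('pics/w8.png',cv2.resize(im[v0:v0+120,u0:u0+160],None,fx=5,fy=5,interpolation=2)[:,:,::-1])
```

```text
[623.45142639  30.4402934  161.46904286] [ 9.991e-01 -4.200e-02 -6.000e-04] 13.525 [ 0.13  0.8  -0.47  1.62  0.45  0.82 -0.57]
cam [627.   94.1 302.4]
277.07992728981003 131.05842382487413
knob [array([626.89,  93.12]), array([40.26, 36.56]), np.float64(15.88)] [242.3, 101.5, 310.4, 158.1] 0.92
[274.3 129.7] 0.72 [625.1  93.9  90. ]
197 71
```

View pics/w8.png

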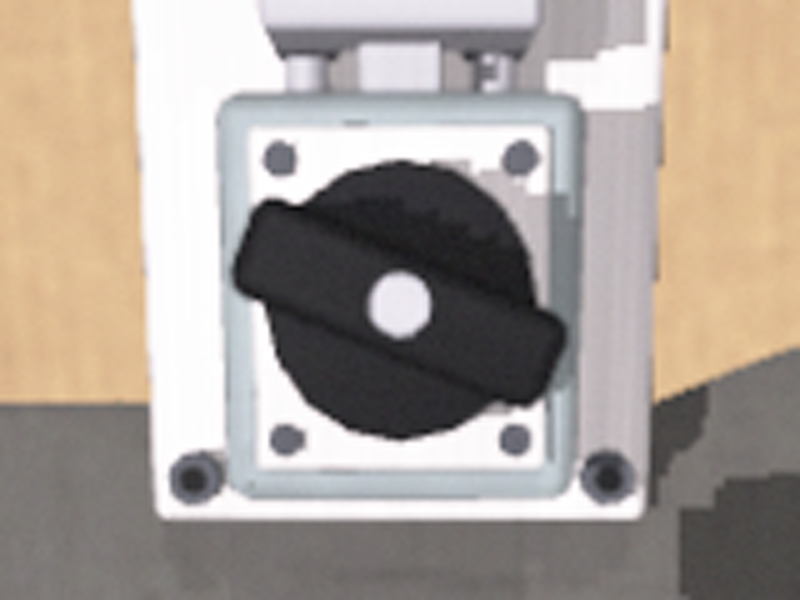

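The knob axis is at the white dot, about px (277,132), or world (627,93). The bar lies at about -23° from world x, so I need the jaws' opening direction at +67°.

Emit:
move_arm(
  steps=[
    {"x": 0.35,"y": 2,"z": 0,"ax": 0,"ay": 0,"az": 0.18},
    {"x": 0.35,"y": 5,"z": 0,"ax": 0,"ay": 0,"az": 0.36},
    {"x": 0.35,"y": 6.3,"z": 0,"ax": 0,"ay": 0,"az": 0.54},
    {"x": 0.35,"y": 6.3,"z": 0,"ax": 0,"ay": 0,"az": 0.72},
    {"x": 0.35,"y": 6.3,"z": 0,"ax": 0,"ay": 0,"az": 0.9},
    {"x": 0.35,"y": 6.3,"z": -1,"ax": 0,"ay": 0,"az": 1.08},
    {"x": 0.35,"y": 6.3,"z": -2,"ax": 0,"ay": 0,"az": 1.21},
    {"x": 0.35,"y": 6.3,"z": -2,"ax": 0,"ay": 0,"az": 1.21},
    {"x": 0.35,"y": 6.3,"z": -2,"ax": 0,"ay": 0,"az": 1.21},
    {"x": 0.35,"y": 6.3,"z": -2,"ax": 0,"ay": 0,"az": 1.21},
  ],
)

```text
t: 14.88
ee_pos: [627.3, 92.5, 142.6]
tcp_rot: [0.693, -0.692, 0.142, -0.142]
wrist_force: [0.7, 0.5, 0.2]
grip_width: 85.2
```

Run:
```python
from h import *
p,R=tool(); z=R.as_matrix()[:,2]; print(p,z.round(3),np.degrees(np.arctan2(z[1],z[0])),env.get_obs()['t'],env.get_obs()['qpos'].round(2))
for n in ('top','scene'):
    c=cap(n,n+'8.png')
    for k in ('needle_tip','marker_tip'):
        for r in env.place_of(n,k)[:2]: print(n,k,np.round(r['centre'],1),round(r['p'],2),ray(c,r['centre'],65).round(1))
    for z in (55,65,75): print(z,np.round(proj(c,[637,333,z]),1))
```

```text
[627.32289116  92.53848636 142.56900082] [0.394 0.919 0.001] 66.8223358674946 14.875 [ 0.17  0.91 -0.76  1.6   0.74  0.94  0.32]
top needle_tip [284.9 212.1] 0.66 [629.1 219.   65. ]
top needle_tip [245.  222.1] 0.45 [609.7 303.9  65. ]
top marker_tip [228.5 228. ] 0.45 [597.9 338.8  65. ]
top marker_tip [310.7 307.2] 0.19 [430.7 172.2  65. ]
55 [231.7 210.7]
65 [231.2 209.8]
75 [230.7 208.8]
scene needle_tip [260.7 196.5] 0.52 [612.4 309.5  65. ]
scene needle_tip [247.  194.3] 0.35 [598.1 335.5  65. ]
scene marker_tip [248.9 196.5] 0.5 [596.1 328.1  65. ]
55 [260.4 188.1]
65 [260.3 184.9]
75 [260.2 181.6]
```

Emit:
move_arm(
  steps=[
    {"x": -0.05,"y": 0.05,"z": -3,"ax": 0,"ay": 0,"az": 0},
    {"x": -0.05,"y": 0.05,"z": -5,"ax": 0,"ay": 0,"az": 0},
    {"x": -0.05,"y": 0.05,"z": -6.2,"ax": 0,"ay": 0,"az": 0},
    {"x": -0.05,"y": 0.05,"z": -6.2,"ax": 0,"ay": 0,"az": 0},
  ],
)

```text
t: 15.68
ee_pos: [626.0, 92.3, 79.0]
tcp_rot: [-0.693, 0.693, -0.142, 0.141]
wrist_force: [-0.1, 0.3, 0.3]
grip_width: 85.4
```

Emit:
move_arm(
  steps=[
    {"x": 0,"y": 0,"z": 0,"ax": 0,"ay": 0,"az": 0},
    {"x": 0,"y": 0,"z": 0,"ax": 0,"ay": 0,"az": 0},
    {"x": 0,"y": 0,"z": 0,"ax": 0,"ay": 0,"az": 0},
    {"x": 0,"y": 0,"z": 0,"ax": 0,"ay": 0,"az": 0},
    {"x": 0,"y": 0,"z": 0,"ax": 0,"ay": 0,"az": 0},
    {"x": 0,"y": 0,"z": 0,"ax": 0,"ay": 0,"az": 0},
    {"x": 0,"y": 0,"z": 0,"ax": 0,"ay": 0,"az": 0},
  ],
  gripper=1,
  grip_force=40,
)

```text
t: 16.55
ee_pos: [626.7, 92.6, 80.2]
tcp_rot: [0.693, -0.693, 0.142, -0.142]
wrist_force: [-0.3, -0.5, 5.0]
grip_width: 13.4
```

Gripped at 13.4 mm on the 14 mm bar. Next is a clockwise turn of 1.7 rad.

Emit:
move_arm(
  steps=[
    {"x": 0,"y": 0,"z": 0,"ax": 0,"ay": 0,"az": -0.17},
    {"x": 0,"y": 0,"z": 0,"ax": 0,"ay": 0,"az": -0.34},
    {"x": 0,"y": 0,"z": 0,"ax": 0,"ay": 0,"az": -0.51},
    {"x": 0,"y": 0,"z": 0,"ax": 0,"ay": 0,"az": -0.68},
    {"x": 0,"y": 0,"z": 0,"ax": 0,"ay": 0,"az": -0.85},
    {"x": 0,"y": 0,"z": 0,"ax": 0,"ay": 0,"az": -1.02},
    {"x": 0,"y": 0,"z": 0,"ax": 0,"ay": 0,"az": -1.19},
    {"x": 0,"y": 0,"z": 0,"ax": 0,"ay": 0,"az": -1.36},
    {"x": 0,"y": 0,"z": 0,"ax": 0,"ay": 0,"az": -1.53},
    {"x": 0,"y": 0,"z": 0,"ax": 0,"ay": 0,"az": -1.7},
  ],
)

```text
t: 17.8
ee_pos: [625.6, 92.2, 80.2]
tcp_rot: [-0.349, 0.35, -0.615, 0.615]
wrist_force: [-2.5, -1.3, 5.8]
grip_width: 13.2
```

```bash
cat >> h.py <<'E'
def gauge(tag):
    o=env.get_obs(); p,R=tool(); z=R.as_matrix()[:,2]; print('t',o['t'],p.round(1),'yaw',np.degrees(np.arctan2(z[1],z[0])).round(1),o['qpos'].round(2),'tq',np.round(o['wrist_torque'],2),'w',o['grip_width'])
    for n in ('top','scene'):
        c=cap(n); cv2.imwrite(f'pics/{n}_{tag}.png',c['image'][:,:,::-1])
        for k,zz in (('needle_tip',65),('marker_tip',65)):
            for r in env.place_of(n,k)[:2]: print(n,k,np.round(r['centre'],1),round(r['p'],2),ray(c,r['centre'],zz)[:2].round(1))
E
python3 -c "
from h import *
gauge('g1')"
```

```text
t 17.8 [625.6  92.2  80.2] yaw -30.8 [-0.07  0.9  -0.28  1.65  0.37  0.64 -1.08] tq [-0.18  0.72  0.12] w 13.1586610090659
top needle_tip [242.1 222.4] 0.51 [609.2 310.1]
top marker_tip [227.5 228.9] 0.39 [596.1 340.9]
```

Emit:
move_arm(
  steps=[
    {"x": 0,"y": 0,"z": 0,"ax": 0,"ay": 0,"az": -0.15},
    {"x": 0,"y": 0,"z": 0,"ax": 0,"ay": 0,"az": -0.3},
    {"x": 0,"y": 0,"z": 0,"ax": 0,"ay": 0,"az": -0.45},
    {"x": 0,"y": 0,"z": 0,"ax": 0,"ay": 0,"az": -0.6},
    {"x": 0,"y": 0,"z": 0,"ax": 0,"ay": 0,"az": -0.7},
    {"x": 0,"y": 0,"z": 0,"ax": 0,"ay": 0,"az": -0.7},
  ],
)

```text
t: 18.85
ee_pos: [625.3, 92.6, 80.2]
tcp_rot: [-0.118, 0.119, -0.697, 0.697]
wrist_force: [-3.5, -0.8, 7.9]
grip_width: 13.5
```

```bash
python3 -c "
from h import *
gauge('g2')"
```

```text
t 18.85 [625.3  92.6  80.2] yaw -70.7 [-0.17  0.89 -0.1   1.65  0.13  0.6  -1.57] tq [-0.05  0.78 -0.12] w 13.457746338738037
top needle_tip [243.6 222.8] 0.57 [608.2 306.9]
top marker_tip [226.9 224.7] 0.55 [605.1 342.2]
scene marker_tip [318.7 238.4] 0.64 [604.1 149.9]
```

Emit:
move_arm(
  steps=[
    {"x": 0,"y": 0,"z": 0,"ax": 0,"ay": 0,"az": -0.12},
    {"x": 0,"y": 0,"z": 0,"ax": 0,"ay": 0,"az": -0.24},
    {"x": 0,"y": 0,"z": 0,"ax": 0,"ay": 0,"az": -0.36},
    {"x": 0,"y": 0,"z": 0,"ax": 0,"ay": 0,"az": -0.5},
    {"x": 0,"y": 0,"z": 0,"ax": 0,"ay": 0,"az": -0.5},
  ],
)

```text
t: 19.77
ee_pos: [625.2, 93.0, 80.2]
tcp_rot: [0.058, -0.057, -0.705, 0.705]
wrist_force: [-3.4, 0.1, 7.9]
grip_width: 13.2
```

Run:
```python
from h import *
gauge('g3')
a=cv2.imread('pics/top_g1.png')[175:255,195:275]; b=cv2.imread('pics/top_g3.png')[175:255,195:275]
cv2.imwrite('pics/v.png',cv2.resize(np.hstack([a,b]),None,fx=5,fy=5,interpolation=2))
```

```text
t 19.775 [625.2  93.   80.2] yaw -99.3 [-0.24  0.89  0.03  1.66 -0.05  0.59 -1.91] tq [ 0.04  0.79 -0.08] w 13.161951042571761
top needle_tip [235.5 225.7] 0.63 [602.5 324. ]
top marker_tip [228.4 225.3] 0.53 [603.7 339. ]
scene needle_tip [252.  195.2] 0.48 [603.1 325.8]
```

View pics/v.png

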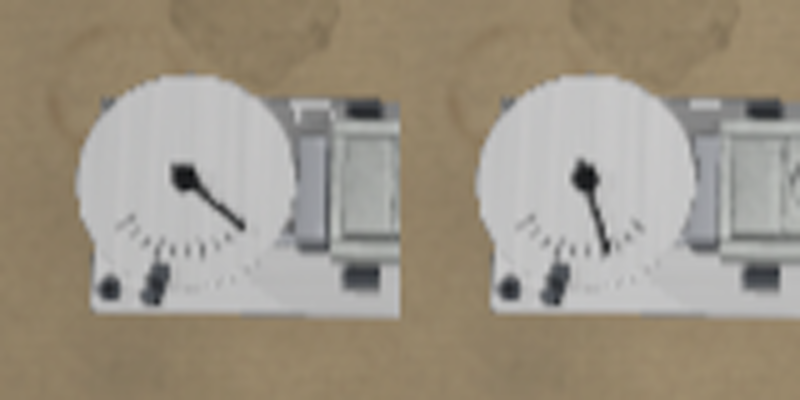

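In rest (left) and now (right), the needle has swung from 41° to 74° below the picture's right axis. The marker is at about 103–104°, so roughly 0.5 rad of needle or 0.55 rad of knob remains. I'll do most of it, then measure.

Emit:
move_arm(
  steps=[
    {"x": 0,"y": 0,"z": 0,"ax": 0,"ay": 0,"az": -0.1},
    {"x": 0,"y": 0,"z": 0,"ax": 0,"ay": 0,"az": -0.2},
    {"x": 0,"y": 0,"z": 0,"ax": 0,"ay": 0,"az": -0.3},
    {"x": 0,"y": 0,"z": 0,"ax": 0,"ay": 0,"az": -0.4},
    {"x": 0,"y": 0,"z": 0,"ax": 0,"ay": 0,"az": -0.4},
    {"x": 0,"y": 0,"z": 0,"ax": 0,"ay": 0,"az": -0.4},
  ],
)

```text
t: 20.82
ee_pos: [625.3, 93.3, 80.2]
tcp_rot: [-0.197, 0.195, 0.679, -0.679]
wrist_force: [-3.4, -0.1, 7.3]
grip_width: 13.6
```

```bash
cat >> h.py <<'E'
def needle(f):
    a=cv2.imread(f)[175:255,195:275]; g=cv2.resize(cv2.cvtColor(a,6),None,fx=5,fy=5,interpolation=2).astype(float)
    yy,xx=np.mgrid[:400,:400]; th=np.degrees(np.arctan2(yy-178,xx-184)); r=np.hypot(yy-178,xx-184)
    out=[]
    for lo,hi in ((25,55),(80,105)):
        m=(r>lo)&(r<hi)&(th>20)&(th<130); w=np.clip(130-g,0,None)*m
        out.append(((w*th).sum()/w.sum()).round(1))
    return out
E
python3 - <<'E'
from h import *
gauge('g4')
for i in '1234': print(needle(f'pics/top_g{i}.png'))
E
```

```text
t 20.825 [625.3  93.3  80.2] yaw -122.2 [-0.29  0.9   0.13  1.66 -0.19  0.59 -2.18] tq [ 0.22  0.67 -0.08] w 13.649792933560418
top needle_tip [230.7 227.5] 0.52 [598.9 334.2]
top marker_tip [229.5 229.5] 0.4 [594.7 336.7]
scene needle_tip [246.1 192.1] 0.45 [601.5 341.2]
scene marker_tip [249.4 194.6] 0.43 [600.8 331.1]
[np.float64(39.4), np.float64(104.3)]
[np.float64(45.6), np.float64(104.3)]
[np.float64(71.6), np.float64(104.3)]
[np.float64(90.3), np.float64(104.3)]
```

Emit:
move_arm(
  steps=[
    {"x": 0,"y": 0,"z": 0,"ax": 0,"ay": 0,"az": -0.08},
    {"x": 0,"y": 0,"z": 0,"ax": 0,"ay": 0,"az": -0.15},
    {"x": 0,"y": 0,"z": 0,"ax": 0,"ay": 0,"az": -0.2},
    {"x": 0,"y": 0,"z": 0,"ax": 0,"ay": 0,"az": -0.2},
    {"x": 0,"y": 0,"z": 0,"ax": 0,"ay": 0,"az": -0.2},
  ],
)

```text
t: 21.75
ee_pos: [625.5, 93.4, 80.2]
tcp_rot: [-0.264, 0.262, 0.657, -0.656]
wrist_force: [-2.9, 1.6, 7.3]
grip_width: 13.2
```

Run:
```python
from h import *
gauge('g5')
print(needle(f'pics/top_g5.png'))
```

```text
t 21.75 [625.5  93.4  80.2] yaw -133.6 [-0.32  0.91  0.19  1.66 -0.26  0.6  -2.32] tq [ 0.22  0.67 -0.01] w 13.224924807763346
top needle_tip [229.5 226.4] 0.55 [601.3 336.7]
top needle_tip [306.6 217.9] 0.16 [615.4 173.4]
top marker_tip [226.7 229.3] 0.58 [595.2 342.6]
scene needle_tip [247.4 191.3] 0.46 [605.  340.8]
scene marker_tip [246.6 193.2] 0.49 [599.9 338.3]
[np.float64(101.1), np.float64(104.3)]
```

The needle now reads about 101° and the marker about 103–104°, well within tolerance. I'll release, go up, and check with the wrist camera over the gauge.

Emit:
move_arm(
  steps=[
    {"x": 0,"y": 0,"z": 0,"ax": 0,"ay": 0,"az": 0},
    {"x": 0,"y": 0,"z": 0,"ax": 0,"ay": 0,"az": 0},
    {"x": 0,"y": 0,"z": 0,"ax": 0,"ay": 0,"az": 0},
    {"x": 0,"y": 0,"z": 0,"ax": 0,"ay": 0,"az": 0},
    {"x": 0,"y": 0,"z": 0,"ax": 0,"ay": 0,"az": 0},
    {"x": 0,"y": 0,"z": 3,"ax": 0,"ay": 0,"az": 0},
    {"x": 0,"y": 0,"z": 7,"ax": 0,"ay": 0,"az": 0},
    {"x": 0,"y": 0,"z": 12,"ax": 0,"ay": 0,"az": 0.1},
  ],
  gripper=-1,
)

```text
t: 23.05
ee_pos: [625.6, 92.5, 200.2]
tcp_rot: [0.23, -0.228, -0.668, 0.67]
wrist_force: [0.6, 0.5, -0.7]
grip_width: 85.9
```

Emit:
move_arm(
  steps=[
    {"x": -1,"y": 4,"z": 0,"ax": 0,"ay": 0,"az": 0.15},
    {"x": -2,"y": 8,"z": 0,"ax": 0,"ay": 0,"az": 0.3},
    {"x": -3,"y": 12,"z": 0,"ax": 0,"ay": 0,"az": 0.45},
    {"x": -4,"y": 16,"z": 0,"ax": 0,"ay": 0,"az": 0.6},
    {"x": -5,"y": 20,"z": 0,"ax": 0,"ay": 0,"az": 0.75},
    {"x": -5,"y": 22,"z": 0,"ax": 0,"ay": 0,"az": 0.9},
    {"x": -5,"y": 22,"z": 0,"ax": 0,"ay": 0,"az": 0.9},
    {"x": -5,"y": 22,"z": 0,"ax": 0,"ay": 0,"az": 0.9},
  ],
)

```text
t: 24.05
ee_pos: [576.9, 310.4, 199.7]
tcp_rot: [-0.082, 0.082, -0.702, 0.703]
wrist_force: [0.5, -0.0, -1.0]
grip_width: 85.4
```

Run:
```python
from h import *
gauge('g6')
print(needle(f'pics/top_g6.png'))
c=cap('wrist'); im=c['image']; u,v=proj(c,[637,333,65]); print('cam',(-np.array(c['R']).T@c['t']).round(1),u,v)
for k in ('needle_tip','marker_tip','jig','nest_seat'):
    for r in env.place_of('wrist',k)[:2]: print(k,np.round(r['centre'],1),round(r['p'],2),ray(c,r['centre'],65)[:2].round(1))
u0=int(np.clip(u-100,0,360));v0=int(np.clip(v-75,0,270)); print(u0,v0)
cv2.imwrite('pics/w9.png',cv2.resize(im[v0:v0+150,u0:u0+200],None,fx=4,fy=4,interpolation=2)[:,:,::-1])
```

```text
t 24.05 [576.9 310.4 199.7] yaw -76.6 [-0.56  0.76 -0.01  1.5   0.01  0.88 -1.91] tq [0.   0.   0.01] w 85.43593674836784
scene marker_tip [246.5 195.6] 0.39 [594.7 333.7]
[np.float64(74.7), np.float64(74.5)]
cam [641.5 327.  341.7] 268.4701630032785 132.66701769201836
needle_tip [253.1 168. ] 0.73 [602.  339.8]
marker_tip [252.8 169.4] 0.58 [600.6 339.8]
168 57
```

View pics/w9.png

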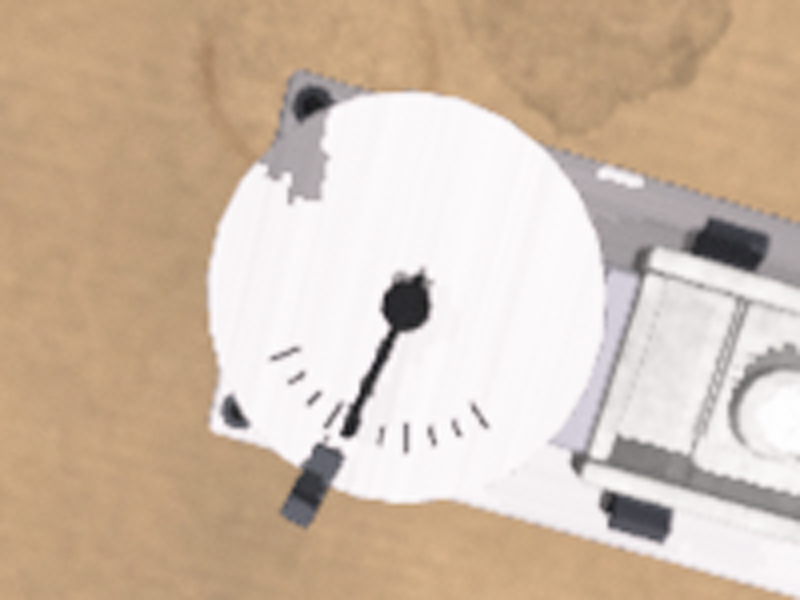

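The needle (tip at 349,432) points almost at the tab (inner end at 329,448) from the axis (406,305). It is about 3–4° (roughly 2 mm) short, inside the 5 mm limit, and it held after release. The casting still sits between the guides, so I'm handing in.

```bash
python3 -c "
from h import *
print(env.hand_in(), env.get_obs()['t'])"
```

```text
the job is handed in; nothing more can be done
the job is handed in; nothing more can be done
```

The job is handed in at about 24 s of robot time. The casting is in the nest and clamped, and the needle stands at the marker, about 2 mm short of its middle. `hand_in` gives no verdict, so what follows rests on my own checks.

**What I did**
- **Casting:** I gripped it across its 60 mm sides, lowered it into the nest and let go. It touched down at the predicted height; the highest wrist force I read was about 5 N.
- **Knob:** I turned it clockwise about 3.5 rad in one grasp, in steps with gauge checks between them, then released it and lifted clear.

**Last checks**
- **Needle:** the wrist picture over the gauge, taken after release, shows the tip 3–4° short of the marker's middle. The limit is 5 mm.
- **Casting:** it still sits straight between the guides in the part of that picture that shows it. I did not measure the jaw's contact force.
- **Robot:** the gripper was open and clear of everything, with wrist forces near zero.

**Checks that failed or disagreed**
- My last top-camera needle reading (75° for both needle and marker) is not valid; I think the arm was in the way. I relied on the wrist picture.
- The networks' marker positions varied by several millimetres between pictures, so I read the final angles from the picture directly.
- I did not re-measure the ribbed casting or the clamp blocks at the end. No move came near them after the pick-up.

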